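Bring the worktop sample's drilling mark under the bench drill

ROBOT

A 6-joint arm with a two-finger parallel gripper is mounted at the origin on the work surface. World frame = base frame: x ahead of the robot, y to its left, z up, the work surface at z = 0. Lengths are in m, angles in degrees, forces in N, time in s.
With the tool pointing down it reaches from about 0.4 to 0.825 m from the base axis. Payload 7 kg.
Tool frame: the origin (TCP) lies between the finger pads; the fingertips stand 19 mm ahead of it and the grasp point (between the pads) is the TCP; z points along the fingers, y is the line along which they close (so a half turn about z gives the same grasp; the last joint's range is limited). The gripper opens to 88 mm and grips with 3 to 60 N. Pads are 19 mm wide; open, the fingers measure 130 mm over their backs; the gripper's body (78 mm by 193 mm) begins 47 mm behind the grasp point.
Start: joints at [-58.321, 20.546, 0.682, 0, -70.136, -16.507], TCP at [0.177, -0.651, 0.217] pointing down, gripper open.
Joint ranges: [-176.03, 176.03], [-82.01, 121.73], [-58.28, 71.71], [-173.87, 95.51], [-174.79, -0.11], [-173.66, 173.66]. Speed limits (degrees/s): [136.94, 136.94, 172.46, 180, 180, 180].

INTERFACE

Orientations are given as [roll, pitch, yaw] about the fixed x, y, z axes, in that order (R = Rz(yaw) Ry(pitch) Rx(roll)).
In Python, from plant import get_obs, snapshot, close_job, spot_in, spot_point gives the robot as it stands.
- The arm moves only by the tool play_rows, never from a script. Its argument "plan" is a list of rows, each a list of 6 numbers: the shift along the tool's x, y, z in cm, then the turn, a rotation vector about the tool's x, y, z in degrees. A call has 1 to 20 rows; each row shifts and turns the commanded pose from where the row before left it, along the tool's axes as they then stand; what a row does not reach is not made up. A row lasts 1/12 s, in which the tool goes at most 41.7 mm and 7.16 degrees, less where a joint would pass 70% of its speed; a pose out of reach is approached as far as the arm can. A call is refused whole if a number of a shift passes 4.17 or a number of a turn 7.16, either way. A call with a gripper value outside its range is refused whole. "grip" is the finger opening in cm, from 0 to 8.76, set as the call begins (left out, the last holds). The fingers move at their own pace and stop on an object; the grip force is fixed at half the most. Time passes only in rows, so rows that do not move let the fingers close. It gives the time, the measured TCP pose, the force, the opening and the grip force at its end, in the units of the state.
- get_obs(): the state, without advancing time (a new reading comes with each control period).
- snapshot(name): name is "scene" or "top" or "wrist"; returns a dict with "frame" (480x640x3 uint8, red, green, blue), "fx", "fy", "cx", "cy" (pixels), "position" and "attitude" of the camera in the world. Camera axes: x right, y down, z forward; pixel columns grow to the right and rows downward; lengths in m; the calibration is good to about 2 mm. A picture is of the moment at which its call begins. There is no depth.
- close_job(): hands the job in; it is judged then, once.
Trained networks look in the newest picture that a camera, given by its name, has taken for a name from the list of things; names that differ only in an ending like _2 or _b are one class to them, and where a whole thing is asked for, a point or a joint stands for the part that bears it (a point fixed in the world has none). Each returns a list of dicts, best first, with "score" (0 to 1); they miss things now and then, are a little off and sometimes report something else, mostly with a low value. They report only what shows in the picture. A call takes as long as a camera call.
- spot_in(camera, thing): "position" ([x, y, z] in m, in world coordinates, good to about 4 mm: the middle of the surface that is visible of it).
- spot_point(camera, thing): "position" ([x, y, z] in m, in world coordinates, good to about 4 mm: a listed point, or the origin of a listed thing).
The state is a dict: "clock": time; "joint_pos": joint angles; "qvel": joint speeds; "tau": joint torques, N m; "tool_pos": TCP position; "orientation": TCP orientation; "force": force on the tool from outside, world axes, zero at the start; "moment": the same for the moment, N m; "opening": finger opening in m; "gripper_force": force on a finger pad.
Only numpy, scipy, OpenCV 4.12 (cv2) and the standard library are available. Lean on these libraries where they do the work, as an engineer would, in place of code of your own. Each camera call takes 0.05 s, during which the arm holds its last target. There are 200 camera calls.

TASK

Lift the L-shaped worktop sample up and off its hook and set it down flat on the plywood table of the bench drill, with the mark still well short of the bit (at least 40 mm away), and let go. Then take hold of it afresh, another way so that the gripper clears the drill head, and slide it along the table until the drill bit points inside the small circle marked on the slab, and leave it lying there. Do not touch the drill bit or chuck with anything, do not lift the slab while its mark is near the bit, and leave the other things on the bench where they are.

Things in the scene. Friction and masses are not known exactly. Their poses are not given: they have to be found in the camera images.
- sample: L-shaped pale board, 0.24 kg: slab 150 x 60 x 12 mm, upstand across one end (60 wide, 12 thick, top 120 above the slab's underside). Origin: centre of the slab's underside; x along the slab to the upstand (mid-plane at x = +69), z up. Hanging slot through the upstand, 24 wide in y, z = 40 to 70; above it solid. Its top edge hangs on the hook: slab level, underside 70 above the bench
- mark (a point): centre of the marked cross on top of the sample's slab, with a drawn circle about it (15 mm across inside); in the sample's frame at x = -36, y = 0, z = 12 mm, i.e. 105 mm from the upstand's mid-plane
- stand: fixed stand holding the sample. Origin on the bench under the hung upstand's mid-plane; hook points to its -x. Foot 140 x 130 x 12 mm; post 40 wide, top z = 143, near face x = +50; hook arm 14 wide, 8 thick, top z = 140, from post to x = -13; rubber rest behind the upstand x = 7 to 17, 50 wide, z = 82 to 94; upright guard rods, 8 diameter, at x = 0, y = +-50, top z = 169
- hook_end (a point): top of the hook's upturned end, 10 mm above the hook arm's top: the sample must rise 12 to 20 mm before it can be drawn off along the stand's -x
- stand_flat: the second, similar fixed stand with a plain flat board (60 mm wide, 12 mm thick, top at z = 180 mm) fixed on it: leave it alone. Same frame as stand
- drill: fixed grey bench drill. Origin on the bench; column (32 mm diameter) at x = +120, head reaches from it to -x, bit axis at x = -20, y = 0. Plywood table x = -190 to +150, y = -90 to +90, top 20 above the bench. Head x = -50 to +155, y = +-31, lowest edge z = 130, height about 340; feed handle on the +y side, out to y = +72
- drill_table (a point): point on top of the drill's plywood table straight under the bit, z up, x towards the column
- bit: the drill's chuck (26 mm diameter, z = 50 to 88 mm) and bit (7 mm diameter) hanging below the head. Origin at the bit's point
- bit_tip (a point): point of the drill bit, 24 mm above the plywood table, so 12 mm above the slab when that lies flat on the table
- trowel: bystander: steel finishing trowel 200 x 85 mm with a wooden handle, 68 mm high; origin under its centre
- pail: bystander: white open pail, 140 mm diameter, 120 mm high; origin under its centre
- mixing_cup: bystander: grey cup, 72 mm diameter, 95 mm high; origin under its centre
- hardener: bystander: white jar with black cap, 64 mm diameter, 130 mm high; origin under its centre
- tape: bystander: roll of paper tape lying flat, 100 mm diameter, 25 mm high; origin under its centre
- scraper: bystander: spatula 200 mm long, lying flat along its x
- wedge: bystander: orange plastic wedge bar 150 x 28 x 16 mm, lying along its x; origin under its centre

How it is judged (in metres and radians):
On the way, in this order (a step that is already met when the one before it is completed fails the run):
1. the sample lies flat on the drill's table, let go, its mark at least 35 mm (horizontally) from the bit's point (z of sample in the frame of drill_table below 0.004 m and angle between sample's own z axis and vertical below 0.06 rad and contact force between sample and drill above 0.5 N and horizontal distance between mark and bit_tip above 0.035 m and contact force between the fingers and sample below 0.1 N and linear speed of sample below 0.02 m/s), for 0.3 s.
2. the fingers take hold of it again as it lies flat on the table, its mark still more than 20 mm from the bit (z of sample in the frame of drill_table below 0.004 m and angle between sample's own z axis and vertical below 0.06 rad and contact force between sample and drill above 0.5 N and horizontal distance between mark and bit_tip above 0.02 m and contact force between the fingers and sample above 0.4 N), for 0.1 s.
At the end, for the whole second after the job is handed in: the sample lies flat and at rest on the drill's table (underside within 4 mm of the table top, tilt under 0.06 rad), released, with the centre of its mark within 7 mm horizontally of the bit's point (z of sample in the frame of drill_table below 0.004 m and angle between sample's own z axis and vertical below 0.06 rad and contact force between sample and drill above 0.5 N and horizontal distance between mark and bit_tip below 0.007 m and contact force between the fingers and sample below 0.1 N and linear speed of sample below 0.01 m/s); the robot touches nothing.
It fails at once if the bit or chuck is touched with more than 1 N (contact force between bit and anything else above 1 N).
It fails at once if the sample is more than 6 mm off the table while its mark is within 25 mm (horizontally) of the bit (horizontal distance between mark and bit_tip below 0.025 m and z of sample in the frame of drill_table above 0.006 m).
It fails at once if a bystander is moved by more than 40 mm (distance of any of trowel, pail, mixing_cup, hardener, tape, scraper, wedge from where it was at the start of the episode above 0.04 m).
It also fails if it takes over 54 s, if anything falls off the work surface, if the arm or the gripper's body presses on something with over 40 N, if the wrist force passes 120 N, or if a joint passes its speed limit or range.

## Working session

There is one attempt and no reset: what is moved stays moved. The work goes in short steps, Python scripts to look and compute and a tool call to move; the robot and the scene stay as the last step left them, time stands still between calls to the robot, and variables do not carry over. Pictures are saved under pics/ and viewed, at most 10 in all, crops included, and the job is handed in when it is done.

Besides the shell and the picture viewer there is one more tool, called by a JSON object that holds its "name" and its "arguments". play_rows: Moves the arm, as the interface text tells. Its arguments: {"type":"object","properties":{"plan":{"type":"array","items":{"type":"array","items":{"type":"number"}}},"grip":{"type":"number"}},"required":["plan"]}

```bash
ls; mkdir -p pics; python3 - <<'E'
from plant import *
import cv2,numpy as np
np.set_printoptions(precision=4,suppress=True)
o=get_obs();print(o['tool_pos'],o['orientation'],o['clock'])
for c in ['scene','top']:
    s=snapshot(c);cv2.imwrite(f'pics/{c}0.png',s['frame'][:,:,::-1]);print(c,s['position'],s['attitude'],s['fx'])
    for t in ['mark','hook_end','drill_table','bit_tip','sample','stand','drill','stand_flat','trowel','pail','mixing_cup','hardener','tape','scraper','wedge']:
        try:
            r=spot_point(c,t); print(t,[(np.round(q['position'],3).tolist(),round(q['score'],2)) for q in r[:2]])
        except Exception as e: print(t,e)
print(get_obs()['clock'])
E
```

```text
pics
[ 0.1765 -0.651   0.2162] [ 179.9068   -0.0064 -164.836 ] 0.0
scene [ 1.4463 -0.2295  0.8789] [-130.1443   -0.9734   80.8855] 459.20413843829465
mark [([0.598, 0.188, 0.077], 0.71)]
hook_end [([0.603, 0.285, 0.148], 0.85)]
drill_table [([0.549, -0.099, 0.018], 0.66), ([0.555, -0.102, 0.043], 0.63)]
bit_tip [([0.601, 0.187, 0.076], 0.53), ([0.556, -0.095, 0.047], 0.39)]
sample [([0.6, 0.223, 0.07], 0.83), ([0.819, -0.198, -0.0], 0.23)]
stand [([0.601, 0.289, -0.001], 0.83)]
drill [([0.564, -0.118, -0.0], 0.66)]
stand_flat [([0.424, 0.318, 0.003], 0.9), ([0.437, -0.443, 0.002], 0.66)]
trowel [([0.265, -0.334, -0.001], 0.96)]
pail [([0.768, 0.206, 0.005], 0.62)]
mixing_cup [([0.819, -0.202, 0.0], 0.82), ([0.45, 0.147, 0.001], 0.3)]
hardener [([0.788, 0.054, 0.0], 0.67)]
tape [([0.434, -0.443, 0.002], 0.81)]
scraper [([0.273, 0.272, -0.0], 0.96)]
wedge [([0.451, 0.149, -0.002], 0.67)]
top [ 0.4549 -0.0675  1.5627] [-176.8968   -0.0974  -90.2105] 615.9964202981057
mark [([0.6, 0.186, 0.077], 0.79)]
hook_end [([0.602, 0.281, 0.152], 0.56)]
drill_table [([0.556, -0.103, 0.02], 0.6)]
bit_tip [([0.45, 0.145, 0.004], 0.62), ([0.599, 0.291, -0.003], 0.29)]
sample [([0.604, 0.222, 0.067], 0.82)]
stand [([0.6, 0.29, -0.007], 0.82), ([0.451, 0.146, 0.002], 0.39)]
drill [([0.554, -0.117, 0.003], 0.72)]
stand_flat [([0.421, 0.324, -0.002], 0.9)]
trowel [([0.27, -0.337, 0.002], 0.85), ([0.422, 0.324, -0.004], 0.34)]
pail [([0.766, 0.207, -0.002], 0.66), ([0.6, 0.294, -0.006], 0.4)]
mixing_cup [([0.821, -0.2, 0.001], 0.7)]
hardener [([0.818, -0.2, 0.001], 0.4)]
tape [([0.433, -0.446, 0.001], 0.94)]
scraper [([0.278, 0.276, -0.0], 0.67)]
wedge [([0.448, 0.143, 0.002], 0.95)]
1.6
```

View pics/scene0.png

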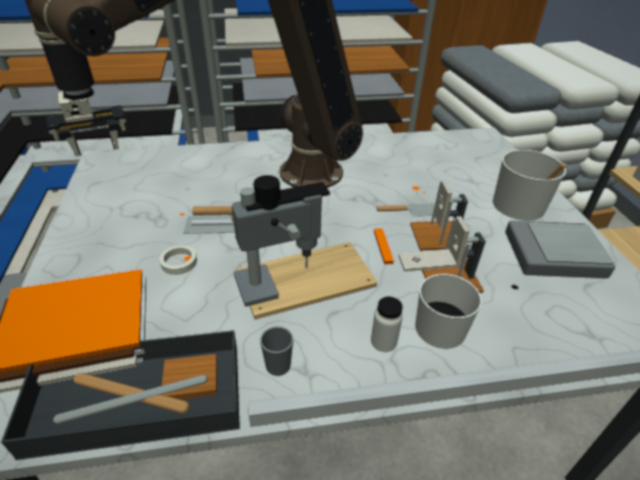

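View pics/top0.png

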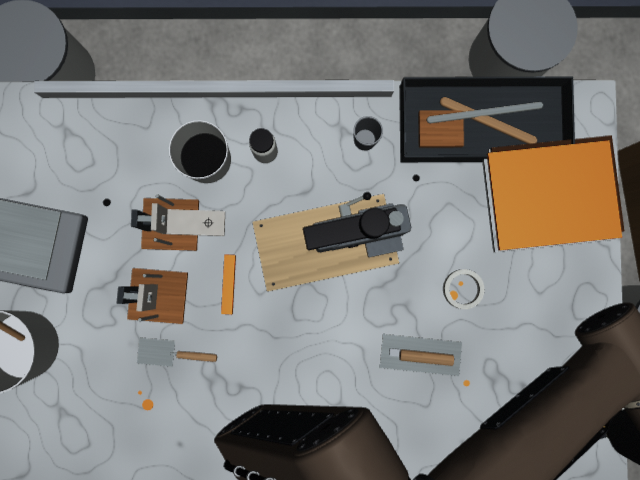

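The pictures match the networks. The slab points to −y from the hook at (160,215) in the top view, with the mark at (208,222). The plywood's long edge is tilted about 12°, the drill head spans (305–410, 230), and the drill's column is on the −y side. I'll transit high over the drill.

{"name": "play_rows", "arguments": {"plan": [[0,0,-4,0,0,2.5],[0,0,-4,0,0,2.5],[0,0,-4,0,0,2.5],[0,0,-4,0,0,2.5],[0,0,-4,0,0,2.5],[0,0,-4,0,0,2.7],[-3.23,2.5,0,0,0,0],[-3.23,2.5,0,0,0,0],[-3.23,2.5,0,0,0,0],[-3.23,2.5,0,0,0,0],[-3.23,2.5,0,0,0,0],[-3.23,2.5,0,0,0,0],[-3.23,2.5,0,0,0,0],[-3.23,2.5,0,0,0,0],[-3.23,2.5,0,0,0,0],[-3.23,2.5,0,0,0,0]], "grip": 8.76}}

```text
clock: 2.93
tool_pos: [0.501, -0.4, 0.4576]
orientation: [-180.0, 0.0, 180.0]
force: [-0.1, -0.9, 0.4]
opening: 0.0878
gripper_force: 0.0
```

{"name": "play_rows", "arguments": {"plan": [[-0.6,4.1,0,0,0,0],[-0.6,4.1,0,0,0,0],[-0.6,4.1,0,0,0,0],[-0.6,4.1,0,0,0,0],[-0.6,4.1,0,0,0,0],[-0.6,4.1,0,0,0,0],[-0.6,4.1,0,0,0,0],[-0.6,4.1,0,0,0,0],[-0.6,4.1,0,0,0,0],[-0.6,4.1,0,0,0,0],[-0.6,4.1,0,0,0,0],[-0.6,4.1,0,0,0,0],[-0.6,4.1,0,0,0,0],[-0.6,4.1,0,0,0,0],[-0.6,4.1,0,0,0,0],[-0.6,3,0,0,0,0],[0,0,0,0,0,0]]}}

```text
clock: 4.35
tool_pos: [0.5962, 0.2488, 0.4543]
orientation: [-179.9, -0.2, -179.8]
force: [-0.6, -1.3, -1.8]
opening: 0.0878
gripper_force: 0.0
```

```bash
cat > h.py <<'E'
from plant import *
import cv2,numpy as np
from scipy.spatial.transform import Rotation as R
np.set_printoptions(precision=4,suppress=True)
def ray(s,u,v,z):
    "pixel -> world point on plane z"
    M=R.from_euler('xyz',s['attitude'],degrees=True).as_matrix()
    d=M@[(u-s['cx'])/s['fx'],(v-s['cy'])/s['fy'],1]; p=np.array(s['position'])
    return p+d*(z-p[2])/d[2]
def look(c,name,things):
    s=snapshot(c);cv2.imwrite(f'pics/{name}.png',s['frame'][:,:,::-1])
    for t in things:
        print(c,t,[(np.round(q['position'],4).tolist(),round(q['score'],2)) for q in spot_point(c,t)[:2]])
    return s
E
python3 - <<'E'
from h import *
s=look('wrist','w1',['mark','hook_end','sample','stand'])
print(s['position'],s['attitude'],s['fx'],s['cx'],s['cy'])
s=look('top','t1',['mark','hook_end','sample','stand','drill_table','drill'])
for uv in [(254,224),(268,291),(398,263)]: print(ray(s,*uv,.02))
E
```

```text
wrist mark [([0.5941, 0.1854, 0.0822], 0.87)]
wrist hook_end [([0.6024, 0.2794, 0.1513], 0.89)]
wrist sample [([0.601, 0.2231, 0.0641], 0.69)]
wrist stand [([0.6029, 0.2889, 0.0004], 0.71)]
[0.5153 0.2477 0.6223] [162.6792   0.1052  90.1061] 361.8268414917776 319.2216254060104 246.29994148945812
top mark [([0.6012, 0.1874, 0.0759], 0.87)]
top hook_end [([0.6011, 0.2823, 0.1502], 0.94), ([0.6019, 0.2922, -0.0034], 0.33)]
top sample []
top stand [([0.6019, 0.2912, -0.006], 0.77), ([0.8192, -0.2003, -0.0012], 0.49)]
top drill_table [([0.603, 0.2834, 0.1483], 0.63), ([0.5558, -0.1025, 0.0226], 0.6)]
top drill [([0.5568, -0.1144, 0.0011], 0.88), ([0.5524, -0.1022, 0.0213], 0.68)]
[0.6014 0.0818 0.02  ]
[0.4333 0.0465 0.02  ]
[ 0.5021 -0.2791  0.02  ]
```

View pics/w1.png

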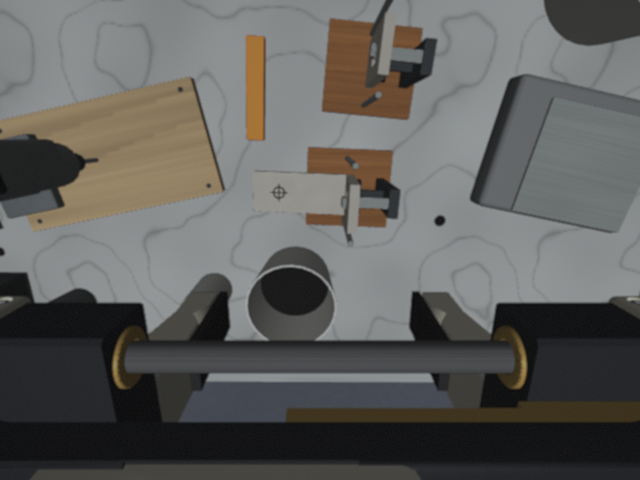

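The wrist view shows the slab at (252–345, 171–215), the mark at (279,192), and the upstand at (352,210). The sample's yaw is about 88°. The guard rods sit either side of it, so I'll grip across its thickness near the top.

{"name": "play_rows", "arguments": {"plan": [[-0.25,2.1,3,0,0,1],[-0.25,2.1,3,0,0,1],[0,0,4,0,0,0],[0,0,4,0,0,0],[0,0,4,0,0,0],[0,0,3,0,0,0],[0,0,3,0,0,0],[0,0,2,0,0,0],[0,0,1.9,0,0,0],[0,0,0,0,0,0],[0,0,0,0,0,0]]}}

```text
clock: 5.87
tool_pos: [0.6013, 0.2848, 0.1777]
orientation: [-179.9, -0.1, 178.0]
force: [0.8, -0.3, 0.6]
opening: 0.0874
gripper_force: 0.0
```

{"name": "play_rows", "arguments": {"plan": [[0,0,0,0,0,0],[0,0,0,0,0,0],[0,0,0,0,0,0],[0,0,0,0,0,0],[0,0,0,0,0,0],[0,0,0,0,0,0],[0,0,0,0,0,0],[0,0,0,0,0,0]], "grip": 0}}

```text
clock: 6.53
tool_pos: [0.6014, 0.2853, 0.1782]
orientation: [180.0, 0.0, 178.0]
force: [-0.2, -0.2, 0.5]
opening: 0.0394
gripper_force: 0.0
```

{"name": "play_rows", "arguments": {"plan": [[0,0.4,0,0,0,0],[0,0,0,0,0,0],[0,0,0,0,0,0],[0,0,0,0,0,0],[0,0,0,0,0,0],[0,0,0,0,0,0],[0,0,0,0,0,0],[0,0,0,0,0,0]]}}

```text
clock: 7.2
tool_pos: [0.6016, 0.2893, 0.1781]
orientation: [180.0, -0.0, 178.0]
force: [0.1, 0.7, -0.7]
opening: 0.0114
gripper_force: 30.0
```

{"name": "play_rows", "arguments": {"plan": [[0,0,-0.4,0,0,0],[0,0,-0.4,0,0,0],[0,0,-0.4,0,0,0],[0,0,-0.4,0,0,0],[0,0,0,0,0,0],[0,0,0,0,0,0]]}}

```text
clock: 7.7
tool_pos: [0.6018, 0.2893, 0.1947]
orientation: [180.0, 0.0, 178.0]
force: [0.2, 0.6, -1.9]
opening: 0.011
gripper_force: 30.0
```

```bash
python3 - <<'E'
from h import *
o=get_obs();print(o['tool_pos'],o['force'],o['opening'])
look('top','t2',['mark','hook_end','sample','drill_table','drill'])
look('scene','s2',['mark','hook_end','sample','bit_tip','drill_table'])
E
```

```text
[0.6018 0.2893 0.1947] [ 0.2025  0.5893 -1.8721] 0.010955975102376449
top mark [([0.601, 0.1855, 0.0934], 0.93)]
top hook_end [([0.7668, 0.2047, -0.0021], 0.59)]
top sample [([0.6045, 0.2194, 0.0841], 0.97), ([0.4525, 0.1438, 0.0046], 0.7)]
top drill_table [([0.5544, -0.1007, 0.0202], 0.75)]
top drill [([0.5564, -0.1153, 0.001], 0.63), ([0.2723, -0.3342, 0.0], 0.62)]
scene mark [([0.6017, 0.1895, 0.0936], 0.68), ([0.8209, -0.2017, 0.0007], 0.67)]
scene hook_end []
scene sample [([0.5982, 0.2249, 0.0855], 0.62)]
scene bit_tip [([0.5546, -0.0984, 0.0468], 0.49), ([0.7902, 0.0522, 0.0001], 0.49)]
scene drill_table [([0.5496, -0.0973, 0.0207], 0.92), ([0.8189, -0.2018, 0.0016], 0.74)]
```

{"name": "play_rows", "arguments": {"plan": [[0,-0.6,0,0,0,0],[0,-1,0,0,0,0],[0,-1,0,0,0,0],[0,-1.1,0,0,0,0],[0,-1.1,0,0,0,0],[0,-1.1,0,0,0,0],[0,-1.1,0,0,0,0],[0,-1,0,0,0,0],[0,0,0,0,0,-3.5],[0,0,0,0,0,-3.5],[0,0,0,0,0,-3.5],[0,0,0,0,0,-3.5],[0,0,0,0,0,0],[0,0,0,0,0,0]]}}

```text
clock: 9.47
tool_pos: [0.5987, 0.2088, 0.1942]
orientation: [180.0, -0.0, -168.2]
force: [-0.1, -0.3, -2.5]
opening: 0.0107
gripper_force: 30.1
```

{"name": "play_rows", "arguments": {"plan": [[1.5,-1.4,0,0,0,0],[1.9,-1.8,0,0,0,0],[1.9,-1.8,0,0,0,0],[1.9,-1.8,0,0,0,0],[1.9,-1.8,0,0,0,0],[1.7,-1.7,0,0,0,0],[0,0,1.4,0,0,0],[0,0,1.4,0,0,0],[0,0,1.4,0,0,0],[0,0,1.4,0,0,0],[0,0,0,0,0,0],[0,0,0,0,0,0]]}}

```text
clock: 10.47
tool_pos: [0.5141, 0.0858, 0.138]
orientation: [-180.0, -0.1, -168.1]
force: [0.4, -0.1, -1.2]
opening: 0.011
gripper_force: 30.2
```

```bash
python3 - <<'E'
from h import *
o=get_obs();print(o['tool_pos'],o['orientation'],o['force'],o['opening'])
T=['mark','sample','bit_tip','drill_table']
for c in ['wrist','top','scene']: look(c,c[0]+'3',T)
E
python3 -c "
import cv2,numpy as np
a=cv2.imread('pics/w3.png');b=cv2.imread('pics/s3.png')[130:370,180:500]
cv2.imwrite('pics/c3.png',np.vstack([cv2.resize(a,(400,300)),cv2.resize(b,(400,300))]))"
```

```text
[0.5141 0.0858 0.138 ] [-179.9655   -0.0786 -168.1025] [ 0.4156 -0.0503 -1.2047] 0.01098690859783875
wrist mark [([0.5335, -0.0117, 0.0395], 0.79)]
wrist sample [([0.5254, 0.0276, 0.0239], 0.64)]
wrist bit_tip [([0.5546, -0.1028, 0.0442], 0.72)]
wrist drill_table [([0.553, -0.0959, 0.0205], 0.94)]
top mark [([0.5398, -0.0096, 0.0341], 0.77), ([0.602, 0.2797, 0.1487], 0.52)]
top sample [([0.5342, 0.0248, 0.0247], 0.72)]
top bit_tip [([0.6, 0.2919, -0.007], 0.29), ([0.2674, -0.3329, 0.0012], 0.28)]
top drill_table [([0.5546, -0.1009, 0.0219], 0.68), ([0.4337, -0.448, 0.001], 0.19)]
scene mark [([0.5354, -0.0097, 0.0363], 0.61)]
scene sample [([0.5279, 0.0273, 0.0294], 0.96), ([0.5564, -0.0955, 0.0457], 0.45)]
scene bit_tip [([0.7899, 0.0531, 0.0015], 0.7), ([0.5533, -0.0946, 0.0484], 0.64)]
scene drill_table [([0.5493, -0.0993, 0.0211], 0.73)]
```

View pics/c3.png

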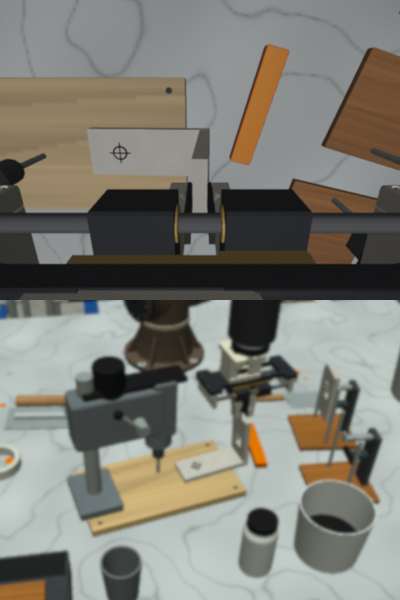

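The slab is level over the table. In the wrist view the mark is at (120,153) and the bit is well to the left. I'll move in low, then lower it slowly.

{"name": "play_rows", "arguments": {"plan": [[0,-0.7,0,0,0,0],[0,-0.8,0.1,0,0,0],[0,-0.8,0.1,0,0,0],[0,-0.6,0.1,0,0,0],[0,0,0.1,0,0,0],[0,0,0.1,0,0,0],[0,0,0,0,0,0]]}}

```text
clock: 11.8
tool_pos: [0.5204, 0.0576, 0.1329]
orientation: [-180.0, -0.0, -168.1]
force: [-0.4, -0.2, -2.3]
opening: 0.0111
gripper_force: 30.0
```

{"name": "play_rows", "arguments": {"plan": [[0,0,0.1,0,0,0],[0,0,0.1,0,0,0],[0,0,0.1,0,0,0],[0,0,0.1,0,0,0],[0,0,0,0,0,0]]}}

```text
clock: 12.22
tool_pos: [0.5206, 0.0581, 0.1292]
orientation: [180.0, 0.0, -168.0]
force: [-0.6, 1.1, 0.3]
opening: 0.0109
gripper_force: 30.0
```

{"name": "play_rows", "arguments": {"plan": [[0,0,0.08,0,0,0],[0,0,0.08,0,0,0],[0,0,0,0,0,0]]}}

```text
clock: 12.47
tool_pos: [0.5208, 0.0581, 0.1279]
orientation: [180.0, 0.0, -168.0]
force: [-1.7, 3.4, 3.2]
opening: 0.0109
gripper_force: 30.0
```

{"name": "play_rows", "arguments": {"plan": [[0,0,0,0,0,0],[0,0,0,0,0,0],[0,0,0,0,0,0],[0,0,0,0,0,0],[0,0,0,0,0,0],[0,0,0,0,0,0],[0,0,-1,0,0,0],[0,0,-2,0,0,0],[0,0,-3,0,0,0],[0,0,-3,0,0,0],[0,0,-1,0,0,0],[0,0,0,0,0,0]], "grip": 8.76}}

```text
clock: 13.47
tool_pos: [0.5223, 0.0583, 0.2317]
orientation: [180.0, 0.4, -168.0]
force: [0.7, 0.7, 0.8]
opening: 0.0845
gripper_force: 0.0
```

```bash
python3 - <<'E'
from h import *
o=get_obs();print(o['tool_pos'],o['orientation'],o['force'],o['opening'])
T=['mark','sample','bit_tip','drill_table']
for c in ['wrist','top','scene']: s=look(c,c[0]+'4',T)
E
python3 -c "
import cv2,numpy as np
a=cv2.imread('pics/w4.png');b=cv2.imread('pics/s4.png')[130:370,180:500]
cv2.imwrite('pics/c4.png',np.vstack([cv2.resize(a,(400,300)),cv2.resize(b,(400,300))]))"
```

```text
[0.5223 0.0583 0.2317] [ 179.9527    0.3685 -168.0076] [0.7001 0.7409 0.7999] 0.08445016498793988
wrist mark [([0.5374, -0.0463, 0.0321], 0.72), ([0.5525, -0.0957, 0.022], 0.41)]
wrist sample [([0.5365, -0.0081, 0.0186], 0.87), ([0.5537, -0.0957, 0.021], 0.51)]
wrist bit_tip [([0.5552, -0.1018, 0.0422], 0.57)]
wrist drill_table [([0.5511, -0.0946, 0.0223], 0.8)]
top mark [([0.5472, -0.0486, 0.0306], 0.67)]
top sample [([0.5381, -0.0109, 0.016], 0.64)]
top bit_tip [([0.8203, -0.1997, -0.0025], 0.54)]
top drill_table [([0.5543, -0.1022, 0.02], 0.91)]
scene mark [([0.2754, 0.2722, 0.0001], 0.51)]
scene sample [([0.5333, -0.0104, 0.0202], 0.71)]
scene bit_tip [([0.5542, -0.0966, 0.0479], 0.41)]
scene drill_table [([0.5529, -0.0999, 0.017], 0.67)]
```

View pics/c4.png

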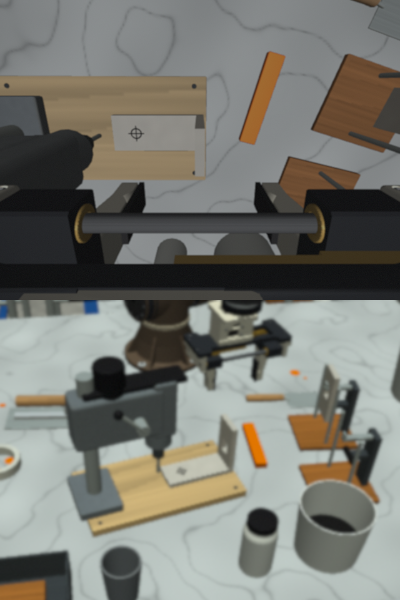

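The sample is on the table, standing free, with the mark about 55 mm from the bit. The scene view shows the upstand at (228,440). For the regrasp I'll turn 90° so the fingers close across the 60 mm width, and lean the tool back 20° to keep the wrist camera and body clear of the head.

{"name": "play_rows", "arguments": {"plan": [[0,0,0,0,0,-6.92],[0,0,0,0,0,-6.92],[0,0,0,0,0,-6.92],[0,0,0,0,0,-6.92],[0,0,0,0,0,-6.92],[0,0,0,0,0,-6.92],[0,0,0,0,0,-6.92],[0,0,0,0,0,-6.92],[0,0,0,0,0,-6.92],[0,0,0,0,0,-6.92],[0,0,0,0,0,-6.92],[0,0,0,0,0,-6.92],[0,0,0,0,0,-6.92],[0,0,0,0,6.7,0],[0,0,0,0,6.7,0],[0,0,0,0,6.6,0],[0,0,0,0,0,0],[0,0,0,0,0,0]]}}

```text
clock: 15.72
tool_pos: [0.5199, 0.0589, 0.2267]
orientation: [179.9, -20.1, -77.8]
force: [0.1, -0.5, -0.1]
opening: 0.0875
gripper_force: 0.0
```

```bash
python3 - <<'E'
from h import *
o=get_obs();print(o['clock'],o['tool_pos'],o['orientation'],o['joint_pos'],o['force'],o['opening'])
print(R.from_euler('xyz',o['orientation'],degrees=True).as_matrix())
T=['mark','sample','bit_tip','drill_table']
for c in ['wrist','top']: s=look(c,c[0]+'5',T); print(s['position'])
E
```

```text
15.7167 [0.5199 0.0589 0.2267] [179.872  -20.0687 -77.8369] [ 41.1039   7.1749 -26.454   18.8759 -67.6479 -37.9285] [ 0.0748 -0.4912 -0.1261] 0.08748298976520306
[[ 0.1979 -0.9777  0.0701]
 [-0.9182 -0.2099 -0.3359]
 [ 0.3431  0.0021 -0.9393]]
wrist mark [([0.5384, -0.0477, 0.0321], 0.58)]
wrist sample [([0.5374, -0.0108, 0.021], 0.8), ([0.8188, -0.1966, 0.001], 0.43)]
wrist bit_tip [([0.5546, -0.1032, 0.0444], 0.59)]
wrist drill_table [([0.5518, -0.0958, 0.0234], 0.89)]
[0.5244 0.0392 0.4122]
top mark [([0.5474, -0.0437, 0.0293], 0.67), ([0.8212, -0.1994, 0.0015], 0.54)]
top sample [([0.541, -0.0108, 0.0172], 0.79)]
top bit_tip []
top drill_table [([0.5539, -0.0995, 0.0194], 0.67), ([0.5404, -0.01, 0.019], 0.28)]
[ 0.4549 -0.0675  1.5627]
```

View pics/w5.png

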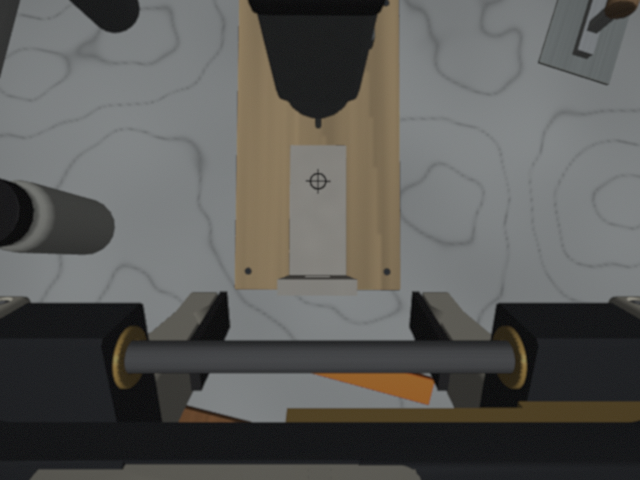

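The wrist view shows the bit tip at (318,122), the mark at (318,181) and the upstand at (318,285), centred between the fingers. I'll descend and take hold.

{"name": "play_rows", "arguments": {"plan": [[-0.8,0,2.2,0,0,0],[-0.8,0,2.2,0,0,0],[-0.8,0,2.2,0,0,0],[-0.8,0,2.2,0,0,0],[-0.7,0,2,0,0,0],[0,0,0,0,0,0],[0,0,0,0,0,0]]}}

```text
clock: 16.8
tool_pos: [0.5202, 0.0569, 0.1125]
orientation: [179.9, -20.1, -78.0]
force: [0.5, 0.6, 0.5]
opening: 0.0877
gripper_force: 0.0
```

{"name": "play_rows", "arguments": {"plan": [[0,0,0,0,0,0],[0,0,0,0,0,0],[0,0,0,0,0,0],[0,0,0,0,0,0],[0,0,0,0,0,0],[0,0,0,0,0,0],[0,0,0,0,0,0],[0,0,0,0,0,0]], "grip": 5}}

```text
clock: 17.47
tool_pos: [0.5211, 0.0578, 0.1134]
orientation: [-179.9, -20.0, -78.1]
force: [-1.1, 1.5, 6.2]
opening: 0.0598
gripper_force: 30.0
```

```bash
python3 - <<'E'
from h import *
o=get_obs();print(o['clock'],o['tool_pos'],o['orientation'],o['force'],o['opening'],o['gripper_force'])
s=snapshot('wrist');cv2.imwrite('pics/w6.png',s['frame'][:,:,::-1])
for t in ['mark','bit_tip','drill_table']:
  for q in spot_point('wrist',t)[:2]: print(t,np.array(q['position']),q['score'])
np.save('s6.npy',s,allow_pickle=True)
E
```

```text
17.4667 [0.5211 0.0578 0.1134] [-179.9301  -19.9939  -78.0643] [-1.1035  1.5379  6.2187] 0.059777096739146406 29.99542772769928
mark [ 0.5445 -0.0445  0.0339] 0.89
bit_tip [ 0.5566 -0.1051  0.0411] 0.74
drill_table [ 0.5523 -0.0942  0.0184] 0.72
```

View pics/w6.png

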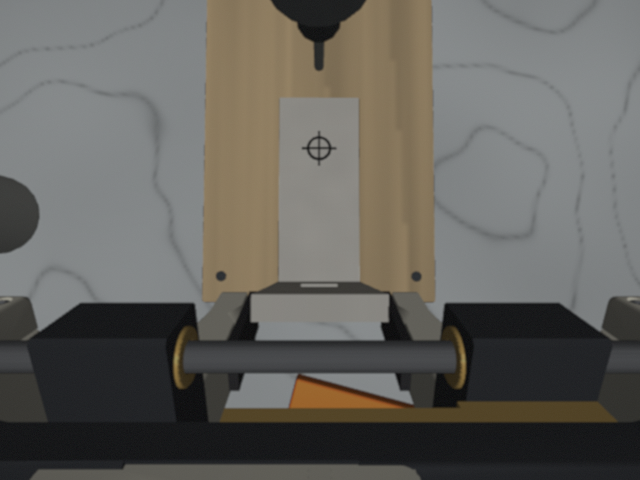

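The fingers hold the upstand (opening 59.8 mm), with the bit tip at pixel (319,69) and the mark at (319,148).

```bash
python3 - <<'E'
from h import *
s=np.load('s6.npy',allow_pickle=True).item()
b=ray(s,319,69,.044);m=ray(s,319,148,.032);d=b-m;print(b,m)
a=np.radians(102);u=np.array([np.cos(a),np.sin(a),0])
print('forward (-u)',-d@u,'lateral p',d@[.978,.208,0])
E
```

```text
[ 0.5542 -0.0985  0.044 ] [ 0.5432 -0.0457  0.032 ]
forward (-u) 0.05386844100553199 lateral p -0.00015161408500773222
```

{"name": "play_rows", "arguments": {"plan": [[0.38,0,0.137,0,0,0],[0.47,0,0.171,0,0,0],[0.47,0,0.171,0,0,0],[0.47,0,0.171,0,0,0],[0.47,0,0.171,0,0,0],[0.47,0,0.171,0,0,0],[0.47,0,0.171,0,0,0],[0.47,0,0.171,0,0,0],[0.38,0,0.137,0,0,0],[0,0,0,0,0,0],[0,0,0,0,0,0]]}}

```text
clock: 18.58
tool_pos: [0.5305, 0.0159, 0.1134]
orientation: [-179.9, -20.0, -78.1]
force: [3.4, -0.8, 5.2]
opening: 0.0598
gripper_force: 30.0
```

```bash
python3 - <<'E'
from h import *
o=get_obs();print(o['clock'],o['tool_pos'],o['orientation'],o['force'],o['opening'],o['gripper_force'])
s=snapshot('wrist');np.save('s7.npy',s,allow_pickle=True)
for t in ['mark','bit_tip','drill_table']:
  for q in spot_point('wrist',t)[:2]: print(t,np.array(q['position']),q['score'])
f=s['frame'][0:300,180:480,::-1];cv2.imwrite('pics/w7.png',cv2.resize(f,(600,600),interpolation=cv2.INTER_CUBIC))
E
```

```text
18.5833 [0.5305 0.0159 0.1134] [-179.8751  -19.9771  -78.0681] [ 3.4209 -0.8307  5.1658] 0.05983386574688838 30.01417726278305
mark [ 0.5494 -0.0905  0.035 ] 0.81
bit_tip [ 0.5537 -0.1032  0.0443] 0.66
drill_table [ 0.5515 -0.0925  0.0221] 0.76
```

View pics/w7.png

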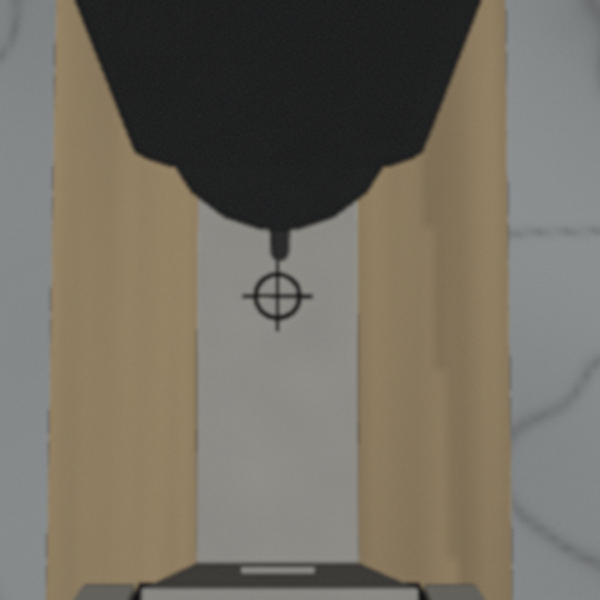

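The bit's point is at crop (280,260), pixel (320,130). The mark is at crop (277,296), pixel (318.5,148).

```bash
python3 - <<'E'
from h import *
s=np.load('s7.npy',allow_pickle=True).item()
b=ray(s,320,129.5,.044);m=ray(s,318.5,148,.032);d=b-m;print(b,m)
a=np.radians(102);u=np.array([np.cos(a),np.sin(a),0])
print('forward (-u)',-d@u,'lateral p',d@[.978,.208,0])
t=get_obs()['tool_pos'];print(t-.105*u)
E
```

```text
[ 0.5539 -0.0972  0.044 ] [ 0.5531 -0.0876  0.032 ]
forward (-u) 0.009570386114426947 lateral p -0.00114414859692594
[ 0.5523 -0.0868  0.1134]
```

{"name": "play_rows", "arguments": {"plan": [[0.25,0.02,0.09,0,0,0],[0.25,0.02,0.09,0,0,0],[0.25,0.02,0.09,0,0,0],[0.24,0,0.09,0,0,0],[0,0,0,0,0,0],[0,0,0,0,0,0]]}}

```text
clock: 19.28
tool_pos: [0.532, 0.0059, 0.1134]
orientation: [-179.9, -20.0, -78.1]
force: [1.2, 4.2, 7.1]
opening: 0.0597
gripper_force: 30.0
```

```bash
python3 - <<'E'
from h import *
o=get_obs();print(o['clock'],o['tool_pos'],o['force'],o['opening'])
a=np.radians(102);u=np.array([np.cos(a),np.sin(a),0]);print(o['tool_pos']-.105*u)
s=snapshot('wrist');np.save('s8.npy',s,allow_pickle=True)
for t in ['mark','bit_tip','drill_table']:
  for q in spot_point('wrist',t)[:2]: print(t,np.array(q['position']),q['score'])
M=R.from_euler('xyz',s['attitude'],degrees=True).as_matrix()
for P in ([.5538,-.098,.044],[.5538,-.098,.032]):
  c=M.T@(np.array(P)-s['position']);print(s['fx']*c[0]/c[2]+s['cx'],s['fy']*c[1]/c[2]+s['cy'])
f=s['frame'][50:250,220:420,::-1];cv2.imwrite('pics/w8.png',cv2.resize(f,(600,600),interpolation=cv2.INTER_CUBIC))
E
```

```text
19.2833 [0.532  0.0059 0.1134] [1.1875 4.1778 7.0782] 0.05967615641452687
[ 0.5539 -0.0968  0.1134]
mark [ 0.55  -0.096  0.036] 0.85
bit_tip [ 0.556  -0.1033  0.0441] 0.6
drill_table [ 0.5516 -0.0921  0.0193] 0.57
319.6584867242718 142.25591079132485
319.6769111066911 147.5740097220438
```

View pics/w8.png

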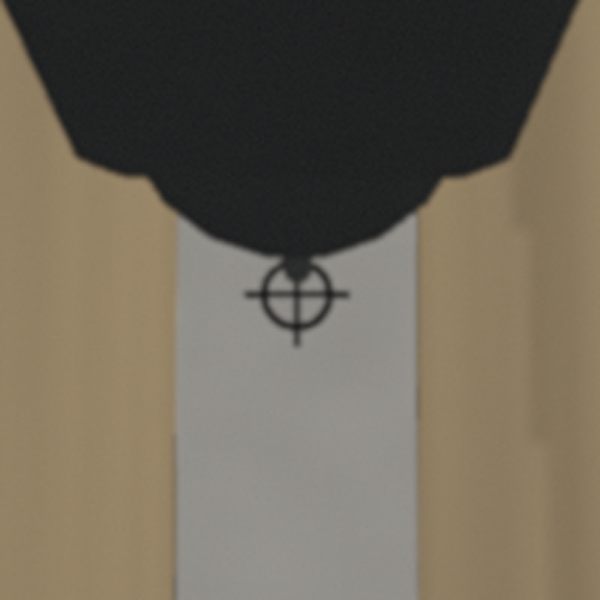

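The mark is at (319,148) and the bit point at (319,143.7). True alignment would put the point about 5 px above the mark, so they agree within about 1 mm. Releasing and backing out.

{"name": "play_rows", "arguments": {"plan": [[0,0,0,0,0,0],[0,0,0,0,0,0],[0,0,0,0,0,0],[0,0,0,0,0,0],[0,0,0,0,0,0],[0,0,0,0,0,0],[0,0,-1,0,0,0],[0,0,-2,0,0,0],[0,0,-3,0,0,0],[0,0,-3,0,0,0],[0,0,-3,0,0,0],[0,0,-1,0,0,0],[0,0,0,0,0,0],[0,0,0,0,0,0]], "grip": 8.76}}

```text
clock: 20.65
tool_pos: [0.5217, 0.0486, 0.2349]
orientation: [-180.0, -20.0, -78.1]
force: [-0.2, -0.2, -0.4]
opening: 0.0876
gripper_force: 0.0
```

```bash
python3 - <<'E'
from h import *
o=get_obs();print(o['clock'],o['tool_pos'],o['force'],o['opening'])
for c in ['wrist','top','scene']: s=look(c,c[0]+'9',['mark','sample','bit_tip','drill_table'])
s=snapshot('wrist');M=R.from_euler('xyz',s['attitude'],degrees=True).as_matrix()
for P in ([.5538,-.098,.044],[.5538,-.098,.032]):
  c=M.T@(np.array(P)-s['position']);print(s['fx']*c[0]/c[2]+s['cx'],s['fy']*c[1]/c[2]+s['cy'])
f=s['frame'][50:350,170:470,::-1];cv2.imwrite('pics/w9.png',cv2.resize(f,(600,600),interpolation=cv2.INTER_CUBIC))
E
```

```text
20.65 [0.5217 0.0486 0.2349] [-0.1744 -0.1719 -0.3775] 0.08763626373041011
wrist mark [([0.5549, -0.1052, 0.0434], 0.57), ([0.5542, -0.0977, 0.0327], 0.56)]
wrist sample [([0.5458, -0.0619, 0.0194], 0.67), ([0.5593, -0.1191, 0.0018], 0.56)]
wrist bit_tip [([0.5537, -0.1, 0.043], 0.47), ([0.4494, 0.1453, 0.0034], 0.37)]
wrist drill_table []
top mark [([0.5544, -0.0961, 0.028], 0.8)]
top sample [([0.8189, -0.1993, -0.001], 0.71), ([0.5521, -0.0638, 0.017], 0.65)]
top bit_tip [([0.5998, 0.2809, 0.1522], 0.26), ([0.7659, 0.2038, -0.0035], 0.19)]
top drill_table [([0.5564, -0.0992, 0.0206], 0.6)]
scene mark [([0.5548, -0.0909, 0.0326], 0.74), ([0.6048, 0.2825, 0.1486], 0.48)]
scene sample [([0.5485, -0.0602, 0.0245], 0.7)]
scene bit_tip [([0.5567, -0.0981, 0.0462], 0.57)]
scene drill_table [([0.5515, -0.0982, 0.0207], 0.91)]
318.1477452747155 139.72754441421273
318.18358501980424 143.4640319235166
```

View pics/w9.png

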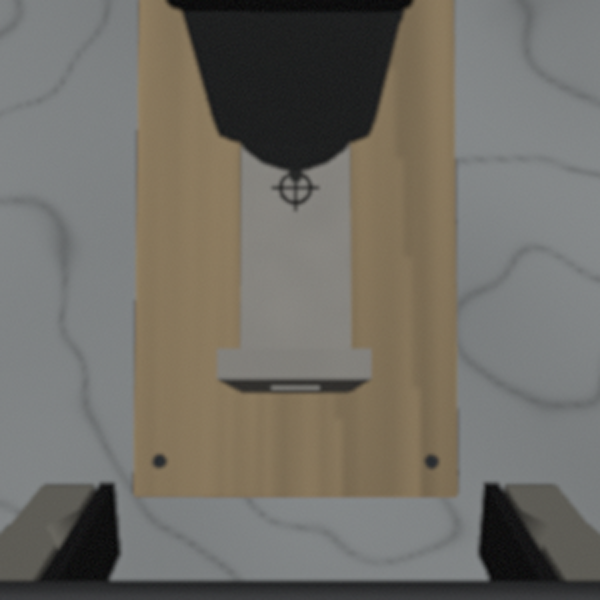

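The slab lies flat and released. The mark is at (317.5,143.5), where the projection puts the point under the bit. Handing in.

```bash
python3 -c "
from plant import *
print(close_job())"
```

```text
the job is handed in; nothing more can be done
None
```

The sample is off its hook and lying flat and released on the drill table, with the mark about 1 mm from under the bit by the last wrist picture; I've handed the job in at about 21 s of the 54 s, but no verdict was returned.

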